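# Turn the agar dish over for incubation

### The arm

A 6-joint arm with a two-finger parallel gripper is mounted at the origin on the work surface. World frame = base frame: x ahead of the robot, y to its left, z up, the work surface at z = 0. Lengths are in m, angles in rad, forces in N, time in s.
With the tool pointing down it reaches from about 0.35 to 0.95 m from the base axis. Payload 17.4 kg.
Tool frame: the origin (TCP) lies midway between the tips of the shut fingers; the grasp point (between the pads) lies 19 mm behind it; x points along the fingers, y is the direction in which the jaws open and shut, and the axes are right-handed (so a half turn about x gives the same grasp; the last joint's range is limited). The gripper opens to 93 mm and grips with 3 to 60 N. Pads are 15 mm wide; open, the fingers measure 128 mm over their backs; the gripper's body (75 mm by 188 mm) begins 65 mm behind the grasp point.
Start: joints at [1.23, 0.116, 1.442, -0, 1.584, -0.038], TCP at [0.201, 0.644, 0.219] pointing down, gripper open.
Joint ranges: [-2.83, 2.83], [-0.83, 2.19], [0.07, 2.5], [-1.14, 4.28], [0.01, 3], [-2.97, 2.97]. Speed limits (rad/s): [1.89, 1.89, 2.22, 3.14, 3.14, 3.14].

### API

Orientations are given as a unit quaternion [x, y, z, w].
In Python, from rig import bot, imaging, order gives the robot as it stands.
- The arm moves only by the tool move_arm, never from a script. Its argument "series" is a list of rows, each a list of 3 entries, a list of its own where there are three numbers: the closure, from 0 (fully open) to 1 (shut), then the shift along the tool's x, y, z in mm, then the turn, a rotation vector about the tool's x, y, z in rad. In form: [[claw, [x, y, z], [rx, ry, rz]], ...]. A call has 1 to 8 rows; each row shifts and turns the pose as measured when the row begins, along the tool's axes as they then stand; what a row does not reach is not made up. A row lasts 1/10 s, in which the tool goes at most 50 mm and 8.59 degrees, less where a joint would pass 70% of its speed; a pose out of reach is approached as far as the arm can. A call is refused whole if a number of a shift passes 50 or a number of a turn 0.15, either way. A call with a gripper value outside its range is refused whole. The fingers move at their own pace and stop on an object; the grip force is fixed at half the most. Time passes only in rows, so rows that do not move let the fingers close. It gives the time, the measured TCP pose, the force and the opening at its end, in the units of the state.
- bot.state(): the state, without advancing time (a new reading comes with each control period).
- imaging.capture(name): name is "scene" or "top"; returns a dict with "img" (480x640x3 uint8, red, green, blue), "intrinsics" (3x3 intrinsics, pixels), "k1" (the pictures are not rectified: a ray, as slopes to the right and down, at radius r is drawn at 1 + k1 r^2 times it, then the intrinsics apply), "R" (3x3) and "t" (3): a world point X has camera coordinates R X + t. Camera axes: x right, y down, z forward; pixel columns grow to the right and rows downward; lengths in m; the calibration is good to about 2 mm. A picture is of the moment at which its call begins. There is no depth.
- order.finish_job(): hands the job in, once; it reports no verdict.
The state is a dict: "clock": time; "joint_positions": joint angles; "qvel": joint speeds; "tau": joint torques, N m; "tool_pos": TCP position; "orientation": TCP orientation; "contact_force": force on the tool from outside, world axes, zero at the start; "torque": the same for the moment, N m; "gripper_width": opening from 0.0 (shut) to 1.0 (fully open).
Only numpy, scipy, OpenCV 4.12 (cv2) and the standard library are available. Lean on these libraries where they do the work, as an engineer would, in place of code of your own. Each camera call takes 0.05 s, during which the arm holds its last target.

### The job

Turn the blue-lidded agar dish over and lay it down gently on the green mat, lid underneath and amber agar side up, in the middle of the mat and with its long side along the mat's long side. Leave the red-lidded dish where it is.

Things in the scene. Friction and masses are not known exactly. Their poses are not given: they have to be found in the camera images.
- blue_dish: Flat agar dish, 46 (its x) by 84 (its y) by 16 mm (its z), ~80 g: blue lid on top, white base whose underside is amber agar with pale colonies. Origin at its middle, 8 mm above the underside; z points out of the lid. Starts lid up on the bench, on the mat's -y side. Yellow knobs on both long sides near its -y end, the end away from the mat; lifted by them it swings to hang, +y end lowest.
- blue_dish_knobs (a point): Midpoint of the two yellow knobs' axis, 32 mm from the dish's middle towards -y; axes as the dish's. Knobs: 16 mm diameter, 58 mm over their outer faces (along x), standing 6 mm proud; they swivel freely, so the dish pivots while they are pinched. With its hanging end set down, moving the knobs onward and down lays the dish behind them.
- mat: Green rubber mat with black edge, fixed to the bench, 100 mm (its x) by 130 mm (its y) and 2 mm thick; origin at the middle of its underside, on the bench. Its long side is its y. Other bench things (tube rack, meter, pipette) start at least 45 mm away from mat and dishes.
- red_dish: Bystander: a dish of the same shape, size and yellow knobs, but with a red lid, lid up beside the blue one (nearer the robot or farther away). Origin at its middle.
There are look-alikes about, which are no part of the job. Leave any brown or pink look-alike of the mat alone.

How it is judged:
By the outcome, as a careful person would: the job done as asked, in the order asked, and still so for the second after the job is handed in, with the robot touching nothing.
It also fails if it takes over 38 s, if anything falls off the work surface, if the arm or the gripper's body presses on something with over 40 N, if the wrist force passes 120 N, or if a joint passes its speed limit or range.

## Working session

There is one attempt and no reset: what is moved stays moved. The work goes in short steps, Python scripts to look and compute and a tool call to move; the robot and the scene stay as the last step left them, time stands still between calls to the robot, and variables do not carry over. Pictures are saved under pics/ and viewed, and the job is handed in when it is done.

Besides the shell and the picture viewer there is one more tool, called as name([rows], argument=value, ...), one row to a line, values as JSON. move_arm: Moves the arm, as the interface text tells. Its arguments: {"type":"object","properties":{"series":{"type":"array","items":{"type":"array"}}},"required":["series"]}

```bash
mkdir -p pics; python3 - <<'E'
from rig import bot,imaging,order
import cv2,numpy as np
s=bot.state();print({k:np.round(v,3) for k,v in s.items()})
for n in("scene","top"):
    c=imaging.capture(n);cv2.imwrite(f"pics/{n}0.png",c["img"][:,:,::-1])
    np.savez(f"pics/{n}0.npz",**c)
    print(n,c["intrinsics"],c["k1"],c["R"],c["t"])
E
```

```text
{'clock': np.float64(0.0), 'joint_positions': array([ 1.23 ,  0.116,  1.442,  0.   ,  1.584, -0.038]), 'qvel': array([-0.001,  0.001,  0.001, -0.002,  0.002, -0.   ]), 'tau': array([-0.0000e+00, -7.2125e+01, -6.2263e+01,  7.8000e-02,  2.4000e-02,
       -0.0000e+00]), 'tool_pos': array([0.201, 0.644, 0.218]), 'orientation': array([ 0.106,  0.699, -0.107,  0.699]), 'contact_force': array([-0.111, -0.439,  0.181]), 'torque': array([ 0.008, -0.028, -0.005]), 'gripper_width': np.float64(0.999)}
scene [[464.52247007   0.         319.05110763]
 [  0.         464.52247007 232.42972198]
 [  0.           0.           1.        ]] -0.01762985997482537 [[-0.79918299  0.6010169  -0.0092327 ]
 [ 0.43700429  0.570409   -0.69545727]
 [-0.41271516 -0.55983235 -0.71850814]] [ 0.40830145 -0.17707081  1.17831584]
top [[530.71124516   0.         328.39922248]
 [  0.         530.71124516 238.74131164]
 [  0.           0.           1.        ]] -0.14028404835815994 [[ 0.06709084 -0.9977458   0.0014654 ]
 [-0.97104479 -0.06563277 -0.22970492]
 [ 0.22928329  0.01398813 -0.97325922]] [-0.0191943   0.51072552  0.8141513 ]
```

View pics/scene0.png

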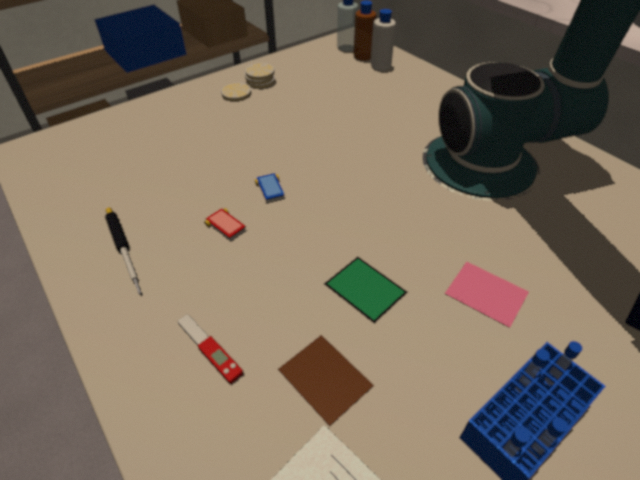

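View pics/top0.png

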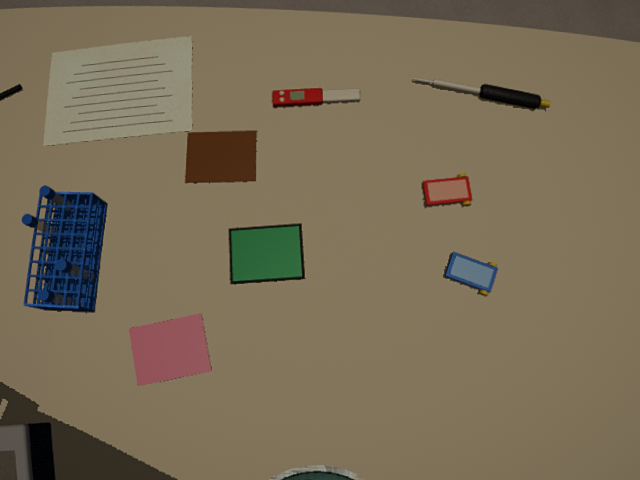

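The top view shows the mat at about (267,254), the blue dish at about (471,272) with its knobs at the right end, and the red dish at about (447,191). I'll enlarge crops of these.

```bash
cat > h.py <<'E'
import numpy as np,cv2
def ray(c,u,v):
    K=c["intrinsics"];xd=np.array([(u-K[0,2])/K[0,0],(v-K[1,2])/K[1,1]]);x=xd.copy()
    for _ in range(20): x=xd/(1+float(c["k1"])*(x@x))
    R=c["R"];return -R.T@c["t"],R.T@np.array([x[0],x[1],1])
def plane(c,u,v,z):
    o,d=ray(c,u,v);return o+d*(z-o[2])/d[2]
def proj(c,X):
    p=c["R"]@np.asarray(X)+c["t"];x=p[:2]/p[2];x=x*(1+float(c["k1"])*(x@x))
    K=c["intrinsics"];return np.array([K[0,0]*x[0]+K[0,2],K[1,1]*x[1]+K[1,2]])
def crop(img,u0,v0,w,h,s,name,g=10):
    a=cv2.resize(img[v0:v0+h,u0:u0+w,::-1],None,fx=s,fy=s,interpolation=cv2.INTER_CUBIC).copy()
    for u in range(-(-u0//g)*g,u0+w,g):
        cv2.line(a,((u-u0)*s,0),((u-u0)*s,6),(255,255,255),1);cv2.putText(a,str(u),((u-u0)*s,18),0,.4,(255,255,255),1)
    for v in range(-(-v0//g)*g,v0+h,g):
        cv2.line(a,(0,(v-v0)*s),(6,(v-v0)*s),(255,255,255),1);cv2.putText(a,str(v),(8,(v-v0)*s+4),0,.4,(255,255,255),1)
    cv2.imwrite(name,a)
E
python3 - <<'E'
from h import *
t=np.load("pics/top0.npz");s=np.load("pics/scene0.npz")
crop(t["img"],435,240,75,60,10,"pics/c1.png",5)
crop(t["img"],220,215,95,75,8,"pics/c2.png")
crop(s["img"],250,165,45,45,12,"pics/c3.png",5)
E
```

```text
(no output)
```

View pics/c1.png

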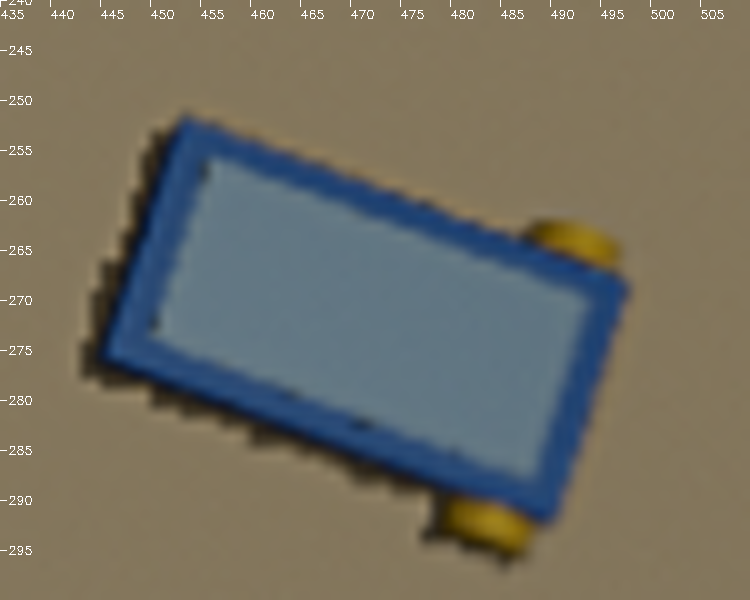

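View pics/c2.png

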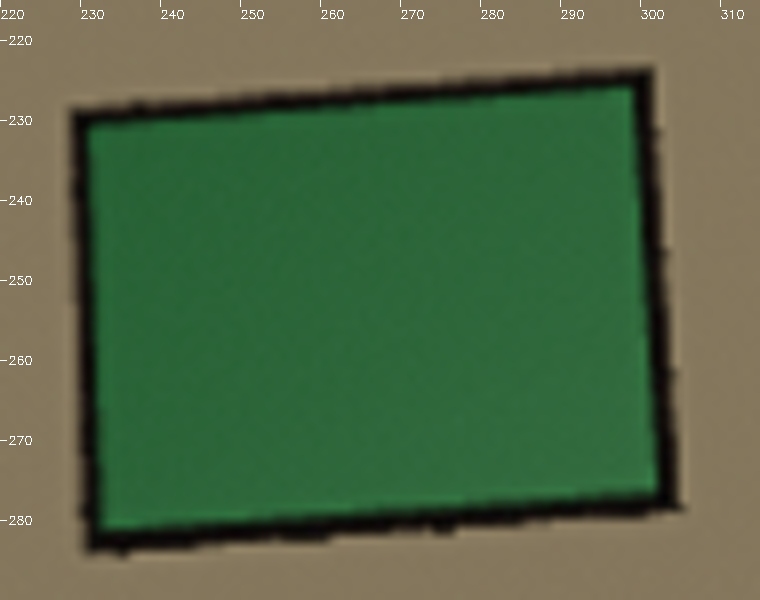

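View pics/c3.png

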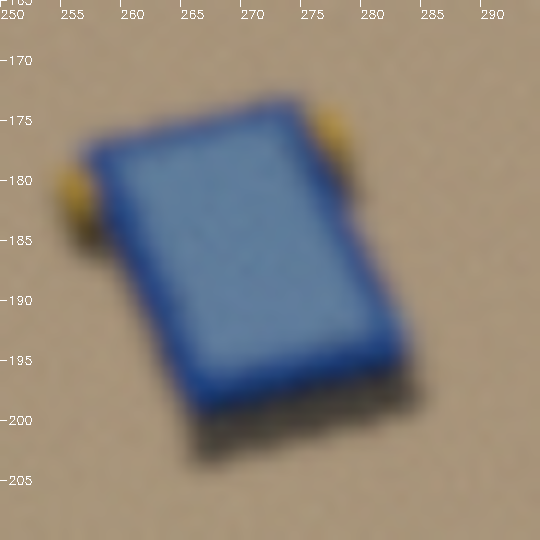

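```bash
python3 - <<'E'
from h import *
t=np.load("pics/top0.npz");s=np.load("pics/scene0.npz")
def rep(c,q,z):
    P=np.array([plane(c,u,v,z) for u,v in q])[:,:2]
    print(P.round(4).tolist(),"ctr",P.mean(0).round(4),"sides",[round(np.linalg.norm(P[i]-P[i-1])*1e3,1) for i in range(4)])
    for i in range(4):
        d=P[i]-P[i-1];print("  dir",round(np.degrees(np.arctan2(d[1],d[0])),1),end="")
    print()
rep(t,[(453.1,251),(497.3,268.3),(489.7,292),(444.7,275.3)],.016)
rep(s,[(265.7,199.1),(256.2,176.2),(274.5,172.6),(283.8,194.3)],.016)
rep(t,[(228.25,228),(301.1,223),(304.75,278),(230.5,283.5)],.002)
# mat & dish via scene color contour
im=s["img"].astype(int)
m=((im[:,:,1]>im[:,:,0]+25)&(im[:,:,1]>im[:,:,2]+25)).astype(np.uint8)
n,l,st,ce=cv2.connectedComponentsWithStats(m);k=1+st[1:,4].argmax();print(ce[k],plane(s,*ce[k],.002))
im=t["img"].astype(int)
m=((im[:,:,1]>im[:,:,0]+25)&(im[:,:,1]>im[:,:,2]+25)).astype(np.uint8)
n,l,st,ce=cv2.connectedComponentsWithStats(m);k=1+st[1:,4].argmax();print(ce[k],plane(t,*ce[k],.002))
E
```

```text
[[0.5139, -0.2015], [0.4883, -0.28], [0.4461, -0.2666], [0.4702, -0.1876]] ctr [ 0.4796 -0.2339] sides [np.float64(45.8), np.float64(82.5), np.float64(44.3), np.float64(82.6)]
  dir -17.7  dir -108.1  dir 162.4  dir 73.0
[[0.5147, -0.1984], [0.4884, -0.2828], [0.4456, -0.2673], [0.4724, -0.1869]] ctr [ 0.4803 -0.2339] sides [np.float64(43.8), np.float64(88.4), np.float64(45.4), np.float64(84.7)]
  dir -15.2  dir -107.3  dir 160.1  dir 71.6
[[0.532, 0.1946], [0.5497, 0.0662], [0.4521, 0.0521], [0.4335, 0.1799]] ctr [0.4918 0.1232] sides [np.float64(99.6), np.float64(129.7), np.float64(98.7), np.float64(129.1)]
  dir 8.5  dir -82.1  dir -171.8  dir 98.3
[365.5393353  288.34623475] [0.4925954 0.1261151 0.002    ]
[265.85492675 253.29388107] [0.49092169 0.12343586 0.002     ]
```

```bash
cat >> h.py <<'E'
from scipy.spatial.transform import Rotation as Ro
def yaw(R): return np.degrees(np.arctan2(R[1,1],R[0,1]))
def delta(pos,jaw_deg,st,down=np.array([0,0,-1.])):
    """tool-frame shift mm and rotvec to reach TCP pos, jaw along jaw_deg (mod 180, nearest)"""
    R=Ro.from_quat(st["orientation"]).as_matrix()
    best=None
    for a in (jaw_deg,jaw_deg+180):
        y=np.array([np.cos(np.radians(a)),np.sin(np.radians(a)),0]);T=np.stack([down,y,np.cross(down,y)],1)
        rv=Ro.from_matrix(R.T@T).as_rotvec()
        if best is None or np.linalg.norm(rv)<np.linalg.norm(best):best=rv
    return (R.T@(np.array(pos)-st["tool_pos"])*1e3).round(1),best.round(4)
E
python3 - <<'E'
from h import *
from rig import bot
s=bot.state();R=Ro.from_quat(s["orientation"]).as_matrix();print(R.round(3),yaw(R))
t=np.load("pics/top0.npz")
for z in(.02,):print(delta([.4703,-.2645,.12],-17.6,s))
for p in [(424,183),(468,178),(463,176),(467,204),(471,203)]:print(p,plane(t,*p,.012).round(3))
E
```

```text
[[-0.     0.298  0.955]
 [-0.001  0.955 -0.298]
 [-1.    -0.001 -0.   ]] 72.65202444145103
(array([  98.8, -787. ,  527.8]), array([-1.5664e+00, -8.0000e-04,  8.0000e-04]))
(424, 183) [ 0.636 -0.148  0.012]
(468, 178) [ 0.652 -0.229  0.012]
(463, 176) [ 0.655 -0.219  0.012]
(467, 204) [ 0.602 -0.227  0.012]
(471, 203) [ 0.605 -0.234  0.012]
```

move_arm([
  [0,[0,-7,45],[0.073,0,0]],
  [0,[0,-7,45],[0.073,0,0]],
  [0,[0,-7,45],[0.073,0,0]],
  [0,[0,-7,45],[0.073,0,0]],
  [0,[0,-7,45],[0.073,0,0]],
  [0,[0,-7,45],[0.073,0,0]],
  [0,[0,-7,45],[0.073,0,0]],
  [0,[0,-7,45],[0.073,0,0]],
])

```text
clock: 0.9
tool_pos: [0.4766, 0.402, 0.2137]
orientation: [0.305, 0.637, -0.31, 0.636]
contact_force: [1.0, 1.5, -0.1]
gripper_width: 1.003
```

move_arm([
  [0,[0,-7,45],[0.073,0,0]],
  [0,[0,-7,45],[0.073,0,0]],
  [0,[0,-7,45],[0.073,0,0]],
  [0,[0,-7,45],[0.073,0,0]],
  [0,[0,-7,45],[0.073,0,0]],
  [0,[0,-7,45],[0.073,0,0]],
  [0,[0,-7,45],[0.073,0,0]],
  [0,[0,-7,45],[0.073,0,0]],
])

```text
clock: 1.7
tool_pos: [0.568, 0.0392, 0.2119]
orientation: [0.481, 0.516, -0.488, 0.514]
contact_force: [0.6, -0.3, -0.4]
gripper_width: 1.0
```

```bash
python3 - <<'E'
from h import *
from rig import bot
s=bot.state();R=Ro.from_quat(s["orientation"]).as_matrix();print(s["clock"],s["tool_pos"],yaw(R),s["joint_positions"].round(3))
print(delta([.4703,-.2645,.12],-17.6,s))
E
```

```text
1.7 [0.56800268 0.03921917 0.21189287] 3.5035448926096358 [ 0.028 -0.107  1.676 -0.006  1.581 -0.034]
(array([  94.7, -115.2,  296.6]), array([0.3684, 0.0077, 0.0078]))
```

move_arm([
  [0.1,[9,-7.5,39],[0.046,0,0]],
  [0.1,[9,-7.5,39],[0.046,0,0]],
  [0.1,[9,-7.5,39],[0.046,0,0]],
  [0.1,[9,-7.5,39],[0.046,0,0]],
  [0.1,[9,-7.5,39],[0.046,0,0]],
  [0.1,[9,-7.5,39],[0.046,0,0]],
  [0.1,[9,-7.5,39],[0.046,0,0]],
  [0.1,[9,-7.5,39],[0.046,0,0]],
])

```text
clock: 2.5
tool_pos: [0.4694, -0.2762, 0.1393]
orientation: [-0.57, -0.413, 0.578, -0.413]
contact_force: [0.7, -0.3, 0.3]
gripper_width: 0.9
```

```bash
python3 - <<'E'
from h import *
from rig import bot,imaging
s=bot.state();R=Ro.from_quat(s["orientation"]).as_matrix();print(s["clock"],s["tool_pos"],yaw(R),s["joint_positions"].round(3),s["gripper_width"])
print(delta([.4703,-.2645,.05],-17.6,s))
c=imaging.capture("top");crop(c["img"],400,160,120,150,4,"pics/d1.png")
c=imaging.capture("scene");crop(c["img"],200,120,150,110,5,"pics/d2.png")
E
```

```text
2.5 [ 0.46944046 -0.27622613  0.13931292] -18.613328889848614 [-0.573 -0.134  1.819 -0.01   1.461 -0.247] 0.8996422607377323
(array([ 89.2,  -2.4, -12.2]), array([-0.0177,  0.0087,  0.0065]))
```

View pics/d2.png

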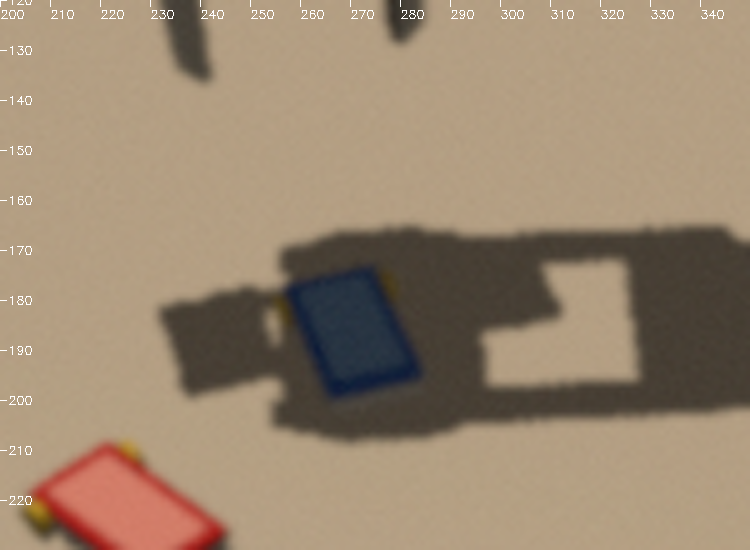

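The scene crop shows the fingers high at (238,135) and (282,127), with the dish unmoved at about (270,186). Next I correct the position and descend.

move_arm([
  [0.1,[22,-0.6,-3],[-0.0045,0.002,0.0015]],
  [0.1,[22,-0.6,-3],[-0.0045,0.002,0.0015]],
  [0.1,[22,-0.6,-3],[-0.0045,0.002,0.0015]],
  [0.1,[22,-0.6,-3],[-0.0045,0.002,0.0015]],
  [0.1,[10,0,0],[0,0,0]],
  [0.1,[0,0,0],[0,0,0]],
])

```text
clock: 3.2
tool_pos: [0.4688, -0.2653, 0.037]
orientation: [-0.571, -0.417, 0.572, -0.416]
contact_force: [0.6, -1.0, -0.3]
gripper_width: 0.9
```

```bash
python3 - <<'E'
from h import *
from rig import bot,imaging
s=bot.state();R=Ro.from_quat(s["orientation"]).as_matrix();print(s["clock"],s["tool_pos"],yaw(R),s["gripper_width"])
print(delta([.4703,-.2645,.004],-17.6,s))
c=imaging.capture("scene");crop(c["img"],220,130,100,80,8,"pics/d3.png")
c=imaging.capture("top");crop(c["img"],400,180,130,130,5,"pics/d4.png")
E
```

```text
3.2 [ 0.46876186 -0.26529851  0.03704829] -17.805820471581814 0.8999175561564355
(array([33. ,  1.3, -1.2]), array([-0.0036,  0.0002,  0.0023]))
```

View pics/d3.png

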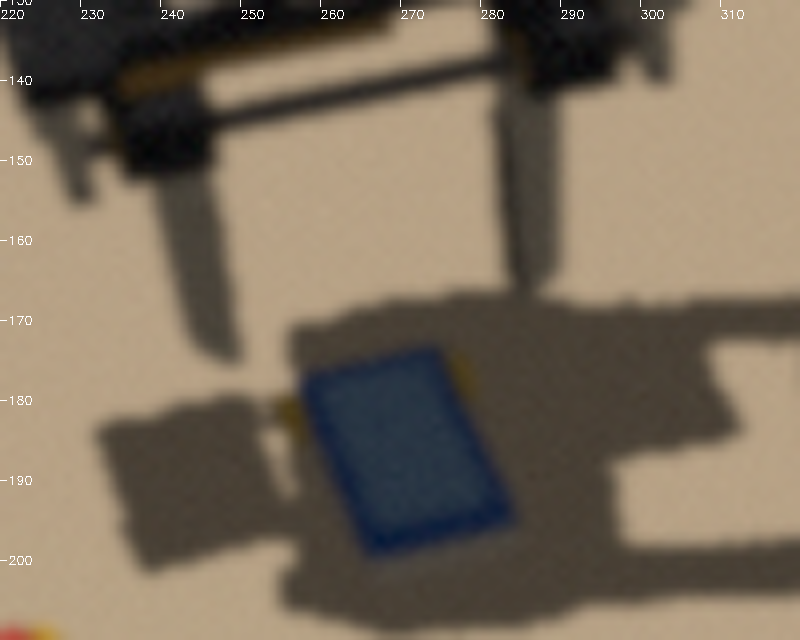

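View pics/d4.png

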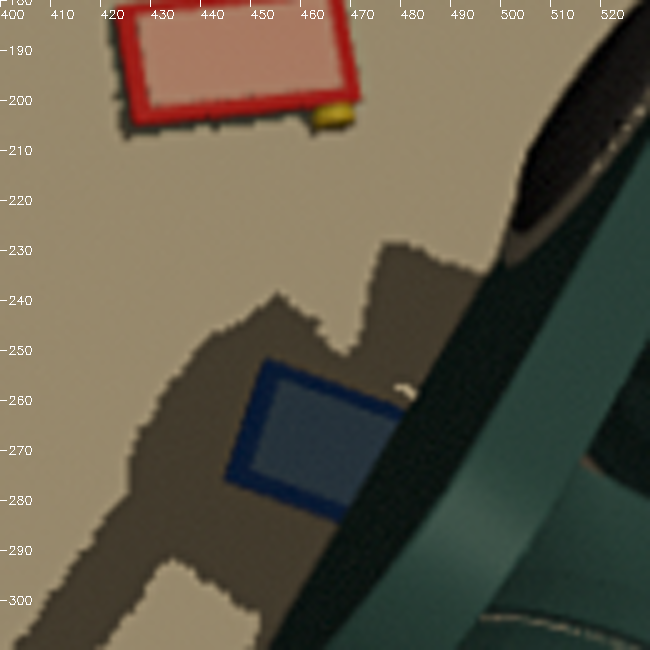

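move_arm([
  [0.1,[11,0.6,-0.5],[-0.003,0,0.002]],
  [0.1,[11,0.5,-0.5],[0,0,0]],
  [0.1,[9,0,0],[0,0,0]],
  [0.1,[1.5,0,0],[0,0,0]],
  [0.1,[0,0,0],[0,0,0]],
])

```text
clock: 3.8
tool_pos: [0.4721, -0.266, 0.0058]
orientation: [0.571, 0.416, -0.57, 0.419]
contact_force: [-0.1, -0.4, -0.1]
gripper_width: 0.901
```

```bash
python3 - <<'E'
from h import *
from rig import bot,imaging
s=bot.state();R=Ro.from_quat(s["orientation"]).as_matrix();print(s["clock"],s["tool_pos"],yaw(R),s["gripper_width"],s["contact_force"])
print(delta([.4703,-.2645,.004],-17.6,s))
c=imaging.capture("scene");crop(c["img"],220,130,100,80,8,"pics/d5.png")
E
```

```text
3.8 [ 0.47209526 -0.26602291  0.00580471] -17.635400128410406 0.9005910147149828 [-0.08636708 -0.3637356  -0.10330904]
(array([ 1.8, -2.2, -0.9]), array([-0.0006,  0.0017, -0.0051]))
```

View pics/d5.png

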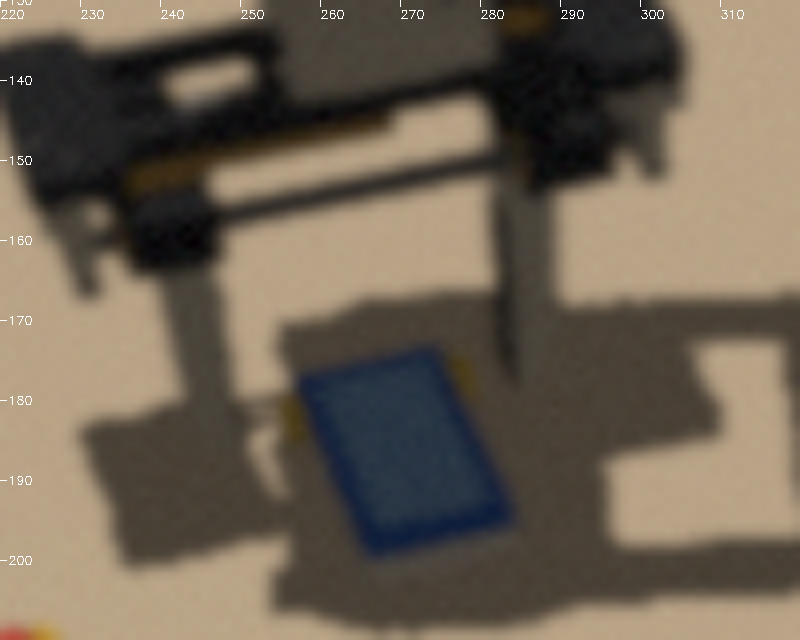

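The left finger ends near (246,183) and the right near (284,178), either side of the knobs at (256,182) and (277,176). I'll lower slightly and close.

move_arm([
  [0.1,[1.5,-1.5,-0.7],[0,0,-0.003]],
  [0.2,[0,0,0],[0,0,0]],
  [0.3,[0,0,0],[0,0,0]],
  [1,[0,0,0],[0,0,0]],
  [1,[0,0,0],[0,0,0]],
  [1,[0,0,0],[0,0,0]],
])

```text
clock: 4.45
tool_pos: [0.4712, -0.2651, 0.0054]
orientation: [0.571, 0.416, -0.571, 0.419]
contact_force: [-0.7, 0.5, -1.3]
gripper_width: 0.616
```

```bash
python3 - <<'E'
from h import *
from rig import bot,imaging
s=bot.state();R=Ro.from_quat(s["orientation"]).as_matrix();print(s["clock"],s["tool_pos"],yaw(R),s["gripper_width"],s["contact_force"])
print(s["gripper_width"]*93)
c=imaging.capture("scene");crop(c["img"],220,130,100,80,8,"pics/d6.png")
E
```

```text
4.45 [ 0.47120567 -0.26510949  0.0053917 ] -17.639597084935918 0.6159333392483389 [-0.73174549  0.53659719 -1.34667858]
57.28180055009552
```

View pics/d6.png

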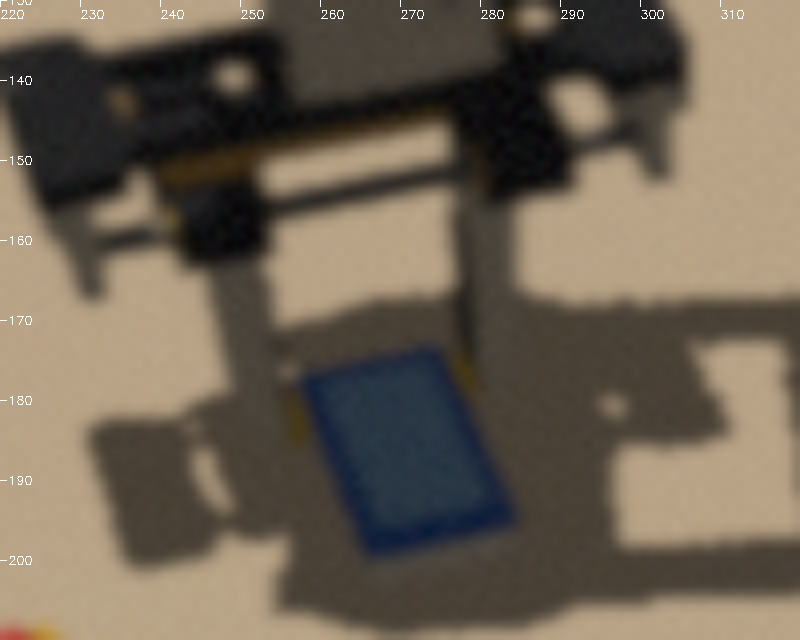

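The opening is 57.3 mm against 58 mm over the knobs, so the grasp is right. Now I lift along an arc about the dish's far end.

move_arm([
  [1,[-14,0,-3],[0,0,0]],
  [1,[-14,0,-5.5],[0,0,0]],
  [1,[-13,0,-8],[0,0,0]],
  [1,[-12,0,-10],[0,0,0]],
  [1,[-10,0,-11],[0,0,0]],
  [1,[-8,0,-12],[0,0,0]],
  [1,[-6,0,-12],[0,0,0]],
  [1,[-5,0,-10],[0,0,0]],
])

```text
clock: 5.3
tool_pos: [0.4946, -0.1909, 0.0958]
orientation: [0.571, 0.415, -0.57, 0.419]
contact_force: [-0.3, -0.6, -1.1]
gripper_width: 0.618
```

move_arm([
  [1,[-8,0,0],[0,0,0]],
  [1,[-10,0,0],[0,0,0]],
  [1,[-10,0,0],[0,0,0]],
  [1,[-10,0,0],[0,0,0]],
  [1,[0,0,0],[0,0,0]],
])

```text
clock: 5.8
tool_pos: [0.4948, -0.1898, 0.1375]
orientation: [0.571, 0.416, -0.57, 0.42]
contact_force: [1.1, -0.8, -0.3]
gripper_width: 0.615
```

```bash
python3 - <<'E'
from h import *
from rig import bot,imaging
s=bot.state();R=Ro.from_quat(s["orientation"]).as_matrix();print(s["clock"],s["tool_pos"],yaw(R),s["gripper_width"],s["contact_force"])
c=imaging.capture("scene");crop(c["img"],200,100,150,110,5,"pics/e1.png")
print(delta([.4988,.0745,.130],8.1,s))
E
```

```text
5.8 [ 0.49476931 -0.18982556  0.13746553] -17.585353417428855 0.6145863555017731 [ 1.14806989 -0.7657249  -0.30155027]
(array([   6.5,  -76.1, -253.2]), array([-0.4483,  0.0032, -0.0046]))
```

View pics/e1.png

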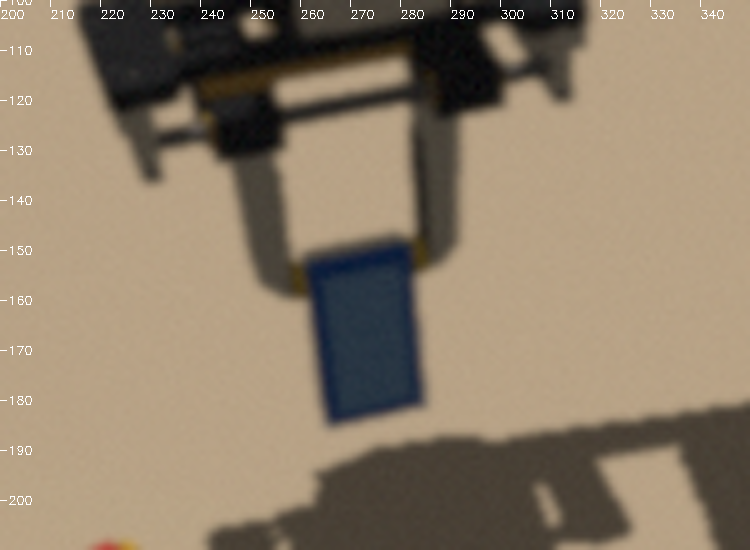

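The dish hangs with the lid facing the camera (+y), knobs at about (258,155) and (283,150), free end at (275,182). Next is transport to the mat.

move_arm([
  [1,[0,-0.5,-8],[-0.014,0,0]],
  [1,[0,-0.8,-12],[-0.02,0,0]],
  [1,[0,-1.1,-16],[-0.027,0,0]],
  [1,[0,-1.3,-20],[-0.034,0,0]],
  [1,[0,-1.3,-20],[-0.034,0,0]],
  [1,[0,-1.3,-20],[-0.034,0,0]],
  [1,[0,-1.3,-20],[-0.034,0,0]],
  [1,[0,-1.3,-20],[-0.034,0,0]],
])

```text
clock: 6.65
tool_pos: [0.5124, -0.0465, 0.1325]
orientation: [-0.515, -0.484, 0.516, -0.484]
contact_force: [-1.1, 0.6, -0.9]
gripper_width: 0.612
```

move_arm([
  [1,[0,-1.3,-20],[-0.034,0,0]],
  [1,[0,-1.3,-20],[-0.034,0,0]],
  [1,[0,-1.3,-20],[-0.034,0,0]],
  [1,[0,-1.3,-20],[-0.034,0,0]],
  [1,[0,-1.1,-16],[-0.027,0,0]],
  [1,[0,-0.8,-12],[-0.02,0,0]],
  [1,[0,-0.6,-9],[-0.014,0,0]],
  [1,[0,0,-5],[-0.01,0,0]],
])

```text
clock: 7.45
tool_pos: [0.4972, 0.0877, 0.1289]
orientation: [0.455, 0.542, -0.458, 0.538]
contact_force: [-0.9, 1.1, -0.7]
gripper_width: 0.614
```

```bash
python3 - <<'E'
from h import *
from rig import bot,imaging
s=bot.state();R=Ro.from_quat(s["orientation"]).as_matrix();print(s["clock"],s["tool_pos"],yaw(R),s["gripper_width"],s["contact_force"])
c=imaging.capture("scene");crop(c["img"],270,170,160,160,4,"pics/e2.png")
print(delta([.4988,.0745,.120],8.1,s))
E
```

```text
7.45 [0.49715267 0.08767444 0.12892645] 9.556806242198142 0.6135402848519543 [-0.85983129  1.12822057 -0.73053705]
(array([ 8.9, -0.5, 13.3]), array([ 0.0254, -0.0005,  0.0065]))
```

View pics/e2.png

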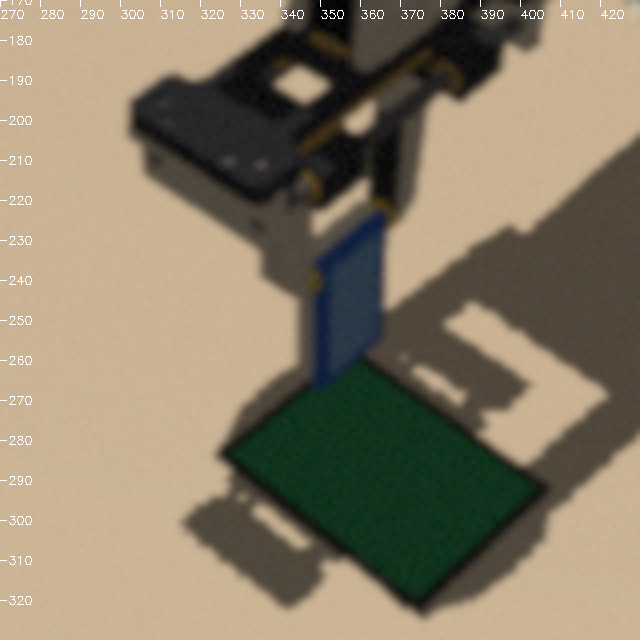

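move_arm([
  [1,[5,0,3.5],[0.013,0,0.003]],
  [1,[8,-0.5,4],[0.012,0,0.003]],
  [1,[10,0,3.5],[0,0,0]],
  [1,[10,0,2],[0,0,0]],
  [1,[8,0,0],[0,0,0]],
  [1,[3,0,0],[0,0,0]],
  [1,[0,0,0],[0,0,0]],
])

```text
clock: 8.2
tool_pos: [0.4983, 0.0717, 0.0795]
orientation: [0.464, 0.533, -0.465, 0.532]
contact_force: [0.9, -0.2, -0.6]
gripper_width: 0.619
```

```bash
python3 - <<'E'
from h import *
from rig import bot,imaging
s=bot.state();R=Ro.from_quat(s["orientation"]).as_matrix();print(s["clock"],s["tool_pos"],yaw(R),s["gripper_width"],s["contact_force"])
c=imaging.capture("scene");crop(c["img"],310,200,80,80,7,"pics/e3.png")
np.savez("pics/e3.npz",**c)
print(delta([.4988,.0745,.0735],8.1,s))
E
```

```text
8.2 [0.49830649 0.0717471  0.07952277] 7.818709558233231 0.6189414920576338 [ 0.92984238 -0.15344969 -0.5685763 ]
(array([ 6. ,  0.9, -2.7]), array([-0.0049, -0.0004,  0.0019]))
```

View pics/e3.png

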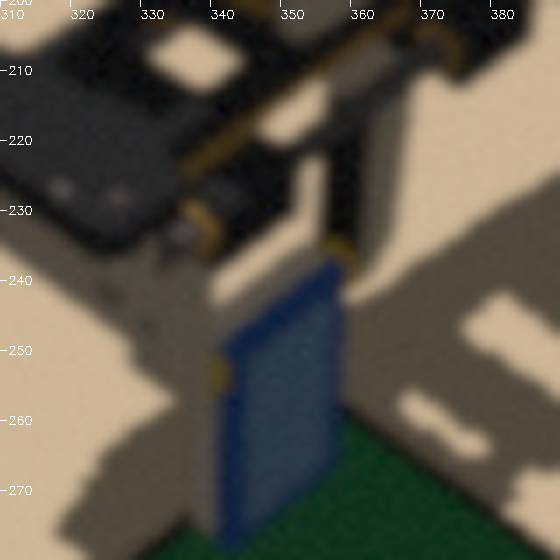

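```bash
python3 - <<'E'
from h import *
c=np.load("pics/e3.npz")
m=np.array([.4918,.124]);a=np.radians(98.1);Y=np.array([np.cos(a),np.sin(a)]);X=np.array([Y[1],-Y[0]])
for p in[(342.6,278.1),(358.4,264.5)]:
    w=plane(c,*p,.008);d=w[:2]-m;print(w.round(4),"mat xy",(d@X).round(4),(d@Y).round(4))
d=np.array([.4983,.0717])-m;print("tcp",d@X,d@Y)
E
```

```text
[0.5152 0.0829 0.008 ] mat xy 0.0174 -0.0439
[0.4679 0.0752 0.008 ] mat xy -0.0305 -0.045
tcp -0.0009339806551779325 -0.05269409530617025
```

move_arm([
  [1,[0,0.9,-2.7],[-0.005,0,0.002]],
  [1,[0,0,0],[0,0,0]],
  [1,[3,0,0],[0,0,0]],
  [1,[2,0,0],[0,0,0]],
  [1,[1,0,0],[0,0,0]],
  [1,[0,0,0],[0,0,0]],
])

```text
clock: 8.85
tool_pos: [0.4996, 0.0754, 0.0746]
orientation: [0.464, 0.534, -0.462, 0.535]
contact_force: [0.6, 0.7, -0.8]
gripper_width: 0.616
```

```bash
python3 - <<'E'
from h import *
from rig import bot,imaging
for i in range(3):
    s=bot.state();R=Ro.from_quat(s["orientation"]).as_matrix();print(s["clock"],s["tool_pos"],yaw(R),s["gripper_width"],s["contact_force"])
c=imaging.capture("scene");crop(c["img"],310,200,80,80,7,"pics/e4.png")
print(delta([.4988,.0745,.0735],8.1,s))
E
```

```text
8.85 [0.49957435 0.07536072 0.07460478] 8.18310447955707 0.6156631083542116 [ 0.59338189  0.73675384 -0.7709712 ]
8.85 [0.49957435 0.07536072 0.07460478] 8.18310447955707 0.6156631083542116 [ 0.59338189  0.73675384 -0.7709712 ]
8.85 [0.49957435 0.07536072 0.07460478] 8.18310447955707 0.6156631083542116 [ 0.59338189  0.73675384 -0.7709712 ]
(array([ 1.1, -0.9,  0.7]), array([ 0.0015, -0.0004, -0.0025]))
```

View pics/e4.png

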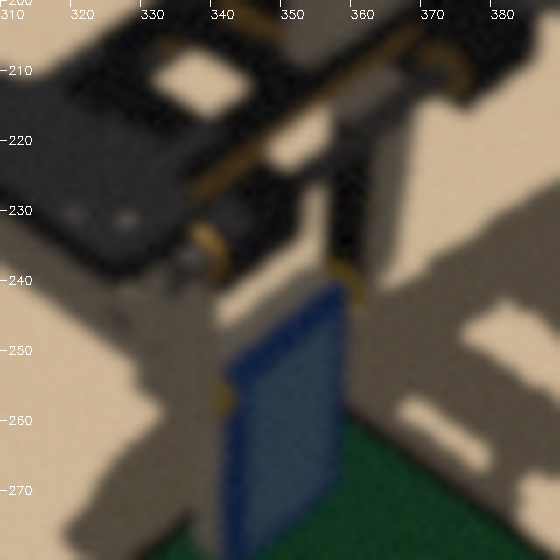

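move_arm([
  [1,[1,-0.5,0.7],[0,0,0]],
  [1,[0,0,0],[0,0,0]],
])

```text
clock: 9.1
tool_pos: [0.4992, 0.0745, 0.0737]
orientation: [0.464, 0.534, -0.462, 0.535]
contact_force: [0.1, 0.5, -1.4]
gripper_width: 0.618
```

move_arm([
  [1,[1,0,0],[0,0,0]],
  [1,[0,0,0],[0,0,0]],
])

```text
clock: 9.3
tool_pos: [0.4996, 0.0746, 0.0735]
orientation: [0.464, 0.534, -0.462, 0.535]
contact_force: [0.2, -0.4, -0.1]
gripper_width: 0.619
```

move_arm([
  [1,[1,0,0],[0,0,0]],
  [1,[0,0,0],[0,0,0]],
])

```text
clock: 9.5
tool_pos: [0.5, 0.0746, 0.0735]
orientation: [0.465, 0.533, -0.462, 0.535]
contact_force: [0.3, 0.0, -0.6]
gripper_width: 0.617
```

move_arm([
  [1,[1,0,0],[0,0,0]],
  [1,[0,0,0],[0,0,0]],
])

```text
clock: 9.7
tool_pos: [0.5004, 0.0747, 0.0735]
orientation: [0.465, 0.533, -0.461, 0.536]
contact_force: [-0.2, 0.5, -0.4]
gripper_width: 0.614
```

```bash
python3 - <<'E'
from h import *
from rig import bot,imaging
s=bot.state();R=Ro.from_quat(s["orientation"]).as_matrix();print(s["clock"],s["tool_pos"],yaw(R),R[:,0],s["contact_force"],s["torque"],s["joint_positions"].round(4))
c=imaging.capture("scene");crop(c["img"],310,220,80,80,7,"pics/e5.png");np.savez("pics/e5.npz",**c)
E
```

```text
9.7 [0.50035001 0.07469077 0.07347698] 8.17015836341711 [ 0.00572024  0.00143248 -0.99998261] [-0.17107275  0.45766323 -0.44051044] [-0.05695858  0.1334382  -0.01314236] [ 9.7200e-02 -1.8500e-01  1.9738e+00  9.0000e-04  1.3470e+00 -4.5600e-02]
```

View pics/e5.png

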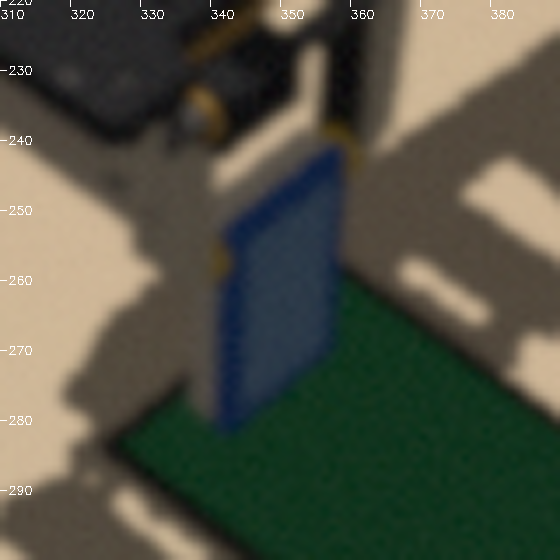

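```bash
python3 - <<'E'
from h import *
c=np.load("pics/e5.npz")
m=np.array([.4918,.124]);a=np.radians(98.1);Y=np.array([np.cos(a),np.sin(a)]);X=np.array([Y[1],-Y[0]])
for p in[(342,281.3),(357.3,269.5)]:
    w=plane(c,*p,.003);d=w[:2]-m;print(w.round(4),"mat xy",(d@X).round(4),(d@Y).round(4))
d=np.array([.5003,.0747])-m;print("tcp",d@X,d@Y)
for X3 in ([.023,-.042],[-.023,-.042],[-.05,-.065],[.05,-.065],[.05,.065],[-.05,.065]):
    w=m+X3[0]*X+X3[1]*Y;print(X3,proj(c,[*w,.002]).round(1))
E
```

```text
[0.5186 0.0854 0.003 ] mat xy 0.0211 -0.0419
[0.4753 0.0808 0.003 ] mat xy -0.0224 -0.0405
tcp 0.0014687703560678765 -0.05000582679689573
[0.023, -0.042] [341.3 282.1]
[-0.023, -0.042] [356.9 269.3]
[-0.05, -0.065] [357.3 256. ]
[0.05, -0.065] [323.4 283.4]
[0.05, 0.065] [374. 323.]
[-0.05, 0.065] [407.6 291.6]
```

The set-down edge sits at s = -41 to -42 mm in mat y and within 1 mm in mat x, as intended. Now I tip the dish over along the arc.

move_arm([
  [1,[0,-0.8,-7.8],[0,0,-0.005]],
  [1,[0.4,0,-7.8],[0,0,0]],
  [1,[1.1,0,-7.7],[0,0,0]],
  [1,[2,0,-7.5],[0,0,0]],
  [1,[2.8,0,-7.3],[0,0,0]],
  [1,[0,0,0],[0,0,0]],
])

```text
clock: 10.35
tool_pos: [0.4935, 0.1162, 0.0659]
orientation: [0.463, 0.534, -0.463, 0.534]
contact_force: [0.7, 0.2, 1.0]
gripper_width: 0.611
```

```bash
cat > st.py <<'E'
from h import *
from rig import bot,imaging
import sys
s=bot.state();R=Ro.from_quat(s["orientation"]).as_matrix()
m=np.array([.4918,.124]);a=np.radians(98.1);Y=np.array([np.cos(a),np.sin(a)]);X=np.array([Y[1],-Y[0]])
d=s["tool_pos"][:2]-m
print(s["clock"],"mat xy mm",(d@X*1e3).round(1),(d@Y*1e3).round(1),"z",(s["tool_pos"][2]*1e3).round(1),"yaw",yaw(R).round(2),R[:2,0].round(4),s["contact_force"].round(1),s["gripper_width"].round(3))
print(delta(s["tool_pos"],8.1,s))
n=sys.argv[1]
c=imaging.capture("scene");crop(c["img"],310,210,110,110,6,f"pics/{n}.png");np.savez(f"pics/{n}.npz",**c)
E
python3 st.py f1
```

```text
Traceback (most recent call last):
  File "st.py", line 7, in <module>
    print(s["clock"],"mat xy mm",(d@X*1e3).round(1),(d@Y*1e3).round(1),"z",(s["tool_pos"][2]*1e3).round(1),"yaw",yaw(R).round(2),R[:2,0].round(4),s["contact_force"].round(1),s["gripper_width"].round(3))
                                                                                                                                                                              ^^^^^^^^^^^^^^^^^^^^^^^^
AttributeError: 'float' object has no attribute 'round'
```

```bash
sed -i 's/s\["gripper_width"\].round(3)/s["gripper_width"]/' st.py; python3 st.py f1
```

```text
10.35 mat xy mm 0.6 -8.0 z 65.9 yaw 8.19 [0.0005 0.0009] [0.7 0.2 1. ] 0.6110595075620955
(array([0., 0., 0.]), array([ 0.0016, -0.0008, -0.0006]))
```

View pics/f1.png

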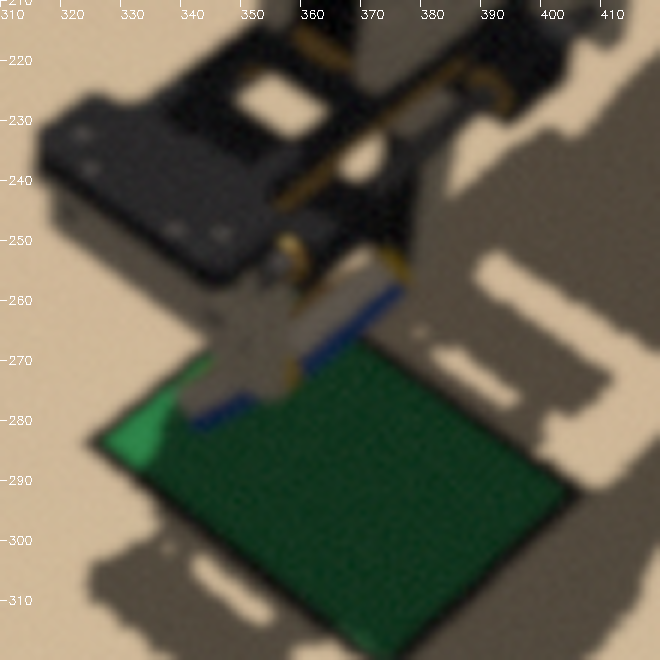

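The dish is tipping about its pivot edge, which stays near (342,281). I'll continue the arc.

move_arm([
  [1,[4.2,-0.3,-6.9],[0,0,0]],
  [1,[4.6,-0.3,-6.3],[0,0,0]],
  [1,[5.3,0,-5.7],[0,0,0]],
  [1,[5.8,0,-5.2],[0,0,0]],
  [1,[6.3,0,-4.6],[0,0,0]],
  [1,[0,0,0],[0,0,0]],
])

```text
clock: 11.0
tool_pos: [0.4881, 0.1463, 0.0368]
orientation: [0.463, 0.535, -0.463, 0.534]
contact_force: [-0.5, -0.4, -1.0]
gripper_width: 0.617
```

```bash
python3 st.py f2
```

```text
11.0 mat xy mm -0.5 22.6 z 36.8 yaw 8.17 [-0.0006  0.0003] [-0.5 -0.4 -1. ] 0.6171483263503633
(array([0., 0., 0.]), array([ 0.0012, -0.0004,  0.0005]))
```

View pics/f2.png

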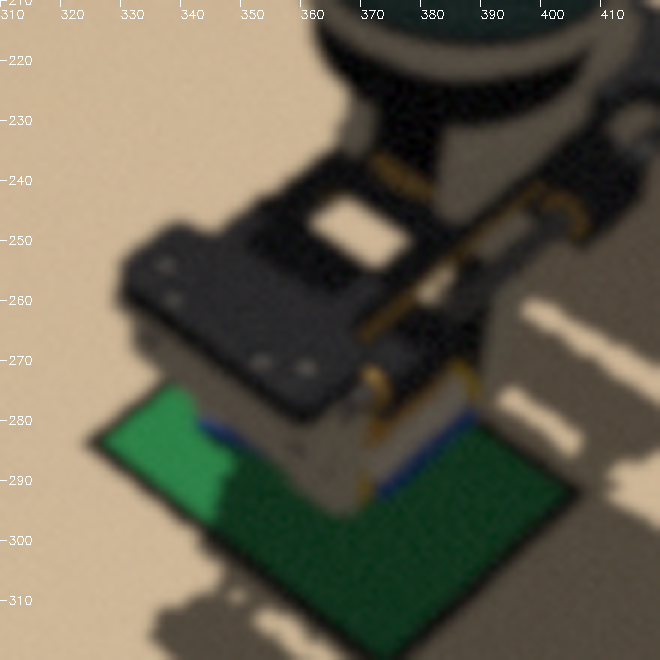

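move_arm([
  [1,[5.6,0.3,-2.8],[0,0,0]],
  [1,[5.4,0.2,-2.2],[0,0,0]],
  [1,[5.6,0,-1.9],[0,0,0]],
  [1,[4.4,0,-1.1],[0,0,0]],
  [1,[4.0,0,-0.9],[0,0,0]],
  [1,[0,0,0],[0,0,0]],
])

```text
clock: 11.65
tool_pos: [0.4876, 0.1554, 0.0101]
orientation: [0.463, 0.534, -0.463, 0.534]
contact_force: [-0.1, -0.4, 0.0]
gripper_width: 0.615
```

```bash
python3 st.py f3
```

```text
11.65 mat xy mm 0.3 31.7 z 10.1 yaw 8.14 [-0.0001  0.0002] [-0.1 -0.4  0. ] 0.6149350410706853
(array([0., 0., 0.]), array([ 0.0006, -0.0002,  0.0001]))
```

View pics/f3.png

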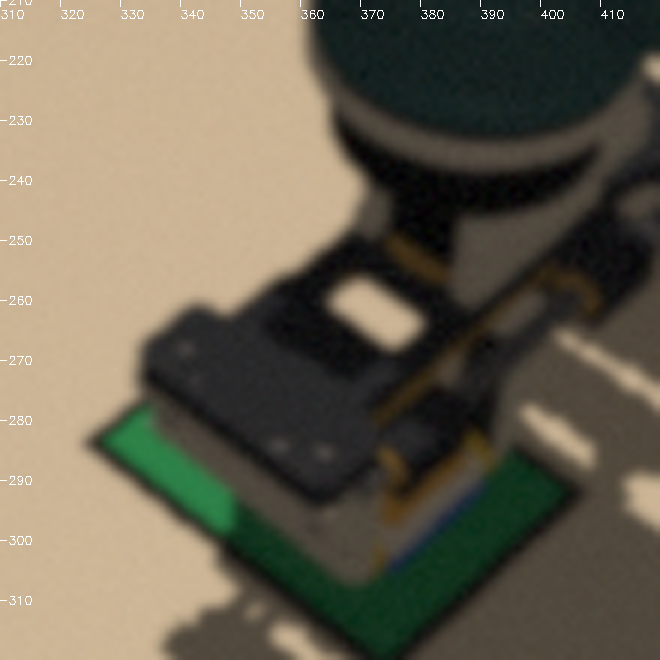

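Now down the last ~2.5 mm in small steps, watching the force.

move_arm([
  [1,[1.5,0,-0.2],[0,0,0]],
  [1,[1,0,-0.2],[0,0,0]],
  [1,[0,0,0],[0,0,0]],
])

```text
clock: 12.0
tool_pos: [0.4879, 0.1557, 0.0083]
orientation: [0.464, 0.534, -0.463, 0.534]
contact_force: [-0.3, -0.2, -1.6]
gripper_width: 0.617
```

move_arm([
  [1,[0.8,0,0],[0,0,0]],
  [1,[0,0,0],[0,0,0]],
])

```text
clock: 12.2
tool_pos: [0.4881, 0.1557, 0.0076]
orientation: [0.464, 0.534, -0.463, 0.534]
contact_force: [-0.3, -0.7, -0.6]
gripper_width: 0.614
```

move_arm([
  [1,[0.7,0,0],[0,0,0]],
  [1,[0,0,0],[0,0,0]],
])

```text
clock: 12.4
tool_pos: [0.4883, 0.1558, 0.0074]
orientation: [0.464, 0.534, -0.463, 0.534]
contact_force: [-0.5, 0.5, -0.5]
gripper_width: 0.62
```

move_arm([
  [0.36,[0,0,0],[0,0,0]],
  [0.3,[0,0,0],[0,0,0]],
  [0.2,[0,0,0],[0,0,0]],
  [0.1,[0,0,0],[0,0,0]],
  [0.1,[0,0,0],[0,0,0]],
])

```text
clock: 12.9
tool_pos: [0.4884, 0.1558, 0.0074]
orientation: [0.464, 0.534, -0.463, 0.535]
contact_force: [-0.8, -0.5, 0.5]
gripper_width: 0.885
```

```bash
python3 st.py f4
```

```text
12.9 mat xy mm 1.1 31.9 z 7.4 yaw 8.12 [0.002  0.0007] [-0.8 -0.5  0.5] 0.8851045663079342
(array([0., 0., 0.]), array([ 0.0003, -0.0004, -0.002 ]))
```

View pics/f4.png

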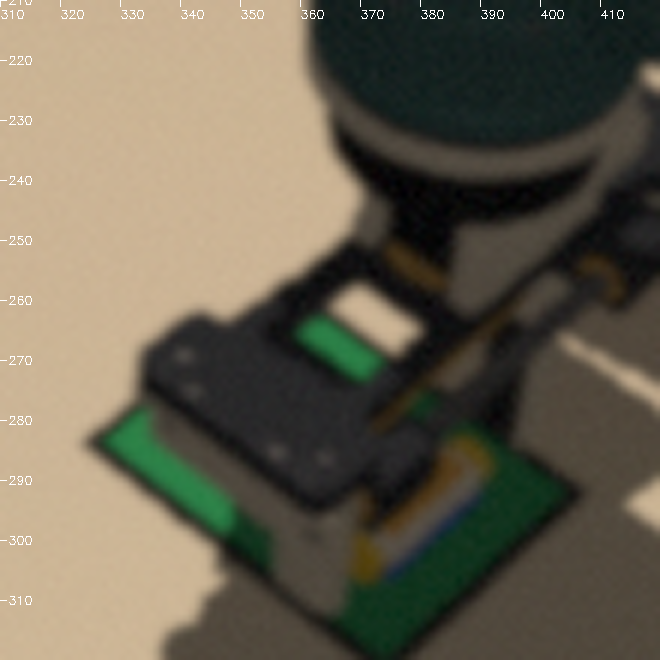

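Released: both knobs are free at about (370,303) and (389,286), and the amber side is showing. I'll lift straight up, then move off to clear the views.

move_arm([
  [0.05,[-6,0,0],[0,0,0]],
  [0.05,[-10,0,0],[0,0,0]],
  [0.05,[-20,0,0],[0,0,0]],
  [0.05,[-30,0,0],[0,0,0]],
  [0.05,[-40,0,0],[0,0,0]],
  [0.05,[-40,0,0],[0,0,0]],
  [0.05,[-20,0,-30],[0,0,0]],
  [0.05,[0,0,-45],[0,0,0]],
])

```text
clock: 13.75
tool_pos: [0.4772, 0.2282, 0.1859]
orientation: [0.466, 0.532, -0.463, 0.534]
contact_force: [0.9, -0.6, -1.1]
gripper_width: 0.95
```

move_arm([
  [0.05,[0,0,-48],[-0.06,0,0]],
  [0.05,[0,0,-48],[-0.06,0,0]],
  [0.05,[0,0,-48],[-0.06,0,0]],
  [0.05,[0,0,-48],[-0.06,0,0]],
  [0.05,[0,0,-48],[-0.06,0,0]],
  [0.05,[0,0,-48],[-0.06,0,0]],
  [0.05,[0,0,-20],[0,0,0]],
  [0.05,[0,0,0],[0,0,0]],
])

```text
clock: 14.55
tool_pos: [0.3791, 0.5354, 0.1964]
orientation: [0.361, 0.608, -0.352, 0.613]
contact_force: [-0.0, -0.7, -0.2]
gripper_width: 0.951
```

```bash
python3 - <<'E'
from h import *
from rig import bot,imaging
s=bot.state();print(s["clock"],s["tool_pos"],s["contact_force"])
c=imaging.capture("top");crop(c["img"],220,215,95,75,8,"pics/g1.png");np.savez("pics/g1.npz",**c);cv2.imwrite("pics/g1f.png",c["img"][:,:,::-1])
c=imaging.capture("scene");crop(c["img"],310,240,110,90,7,"pics/g2.png");np.savez("pics/g2.npz",**c)
E
```

```text
14.55 [0.37908279 0.53537631 0.19641139] [-0.04580395 -0.70138461 -0.19578671]
```

View pics/g1.png

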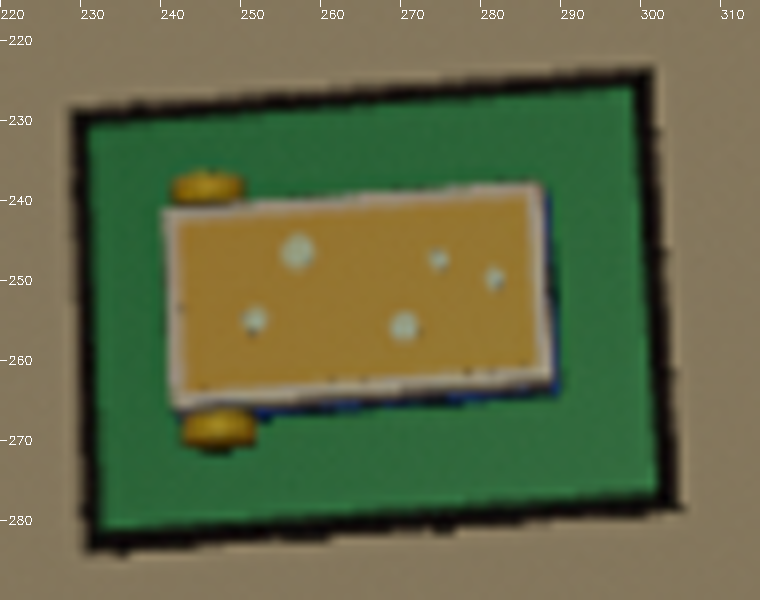

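View pics/g2.png

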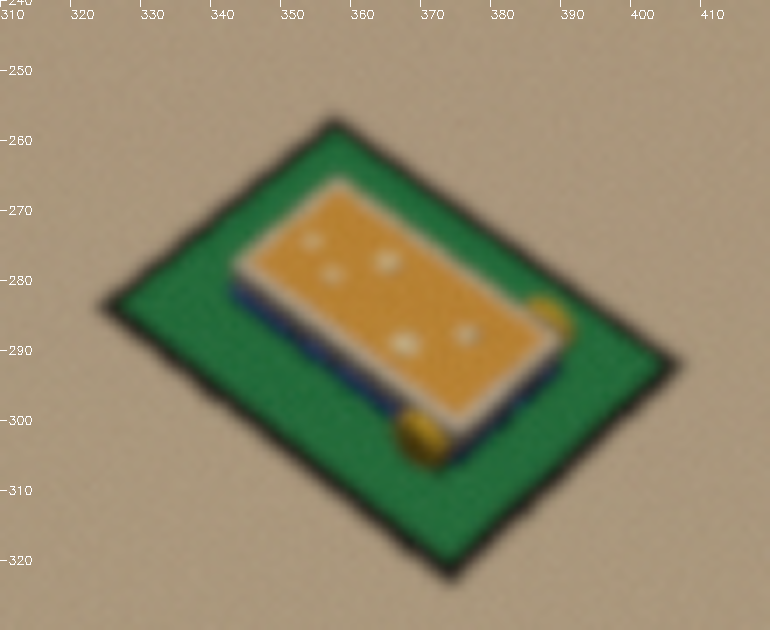

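View pics/g1f.png

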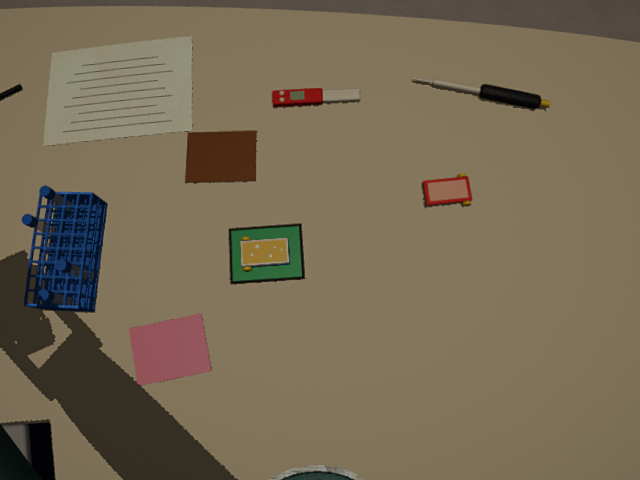

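```bash
python3 - <<'E'
from h import *
t=np.load("pics/g1.npz")
P=np.array([plane(t,220+a/8-.5,215+b/8-.5,.018) for a,b in[(163,208),(541,182),(556,382),(174,408)]])[:,:2]
M=np.array([plane(t,u,v,.002) for u,v in[(228.25,228),(301.1,223),(304.75,278),(230.5,283.5)]])[:,:2]
m=M.mean(0);d=P.mean(0)-m;a=np.radians(98.1);Y=np.array([np.cos(a),np.sin(a)]);X=np.array([Y[1],-Y[0]])
print(P.mean(0),d@X,d@Y,[np.linalg.norm(P[i]-P[i-1]) for i in range(4)])
ang=lambda v:np.degrees(np.arctan2(v[1],v[0]))
print(ang(P[0]+P[3]-P[1]-P[2]),ang(M[0]+M[3]-M[1]-M[2]))
E
```

```text
[0.49102019 0.12437367] -0.0006055593968796952 0.0012547500317531936 [np.float64(0.044142532615368324), np.float64(0.08212361330140291), np.float64(0.04413492457797078), np.float64(0.08209314372318695)]
97.90352590621326 98.07471792934878
```

The dish is centred to within about 1.3 mm and aligned to within about 0.2°, lying flat. I'm handing it in.

```bash
python3 -c "
from rig import order,bot
print(order.finish_job(),bot.state()['clock'])"
```

```text
the job is handed in; nothing more can be done
the job is handed in; nothing more can be done
```

The blue-lidded dish now lies upside down on the green mat, lid underneath and amber agar side up, and the job is handed in. I lifted it by its knobs, set its hanging end down on the mat, tipped it over along an arc and let go.

- **Placement:** in the last top view the dish is about 0.6 mm (mat x) and 1.3 mm (mat y) off the middle. Its long side is within about 0.2° of the mat's. The camera calibration is only good to about 2 mm, so the offsets are within that.
- **Other things:** the red dish and everything else look where they were. I judged that by eye from the top view and did not measure it.
- **Arm and time:** the gripper is well clear of everything, and the clock read about 14.6 s of the 38 s just before I handed in. The wrist force readings between moves stayed below about 2 N.
- **Disagreements:** none of the final checks failed. Before set-down, one scene-camera reading put the dish about 6 mm off in mat x. Later readings from both cameras put it within about 1 mm.

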